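Make up two bench kits in shadow trays at the glass studio

TASK

Make up the two tool kits for the glassblowing benches. Lay the wooden paddle flat in the cut-out of its own shape and stand the narrow brass mould upright in the square bay of that same tray; lay the steel jacks flat in the cut-out of their shape in the other tray, and stand the wide brass mould upright in that tray's square bay. Each tool must be fully down in its cut-out, resting on the tray's floor, each mould standing on the floor of its bay, and everything let go and at rest.

Things in the scene. Friction and masses are not known exactly. Their poses are not given: they have to be found in the camera images.
- paddle_grip (a point): Wooden paddle lying flat, 160 mm long, 18 thick, about 0.18 kg. This point: on its centre line, half-way up (9 mm above its underside), near the centre of mass. x points along it to the head. Head 68 mm wide, x +24 to +80 mm; straight handle 24 mm wide, x -80 to +24.
- jacks_grip (a point): Steel jacks (large tongs, rigid) lying flat, 160 mm long, 18 thick, about 0.3 kg: two parallel shanks joined by a bow. This point: midway between the shanks, half-way up (9 mm above the underside), near the centre of mass. x points to the blade tips (x +80 mm). Over both shanks 50 mm (grip here), x -62 to +22; then drawn in to 22 mm wide blades from x +40. Bow at x -80.
- wide_mould_mid (a point): The wide brass mould: open round cup, 54 mm outside diameter, 50 mm high, wall 6 mm, standing upright, about 0.42 kg. This point: on its axis, half-way up (25 mm above its underside); z up.
- narrow_mould_mid (a point): The narrow brass mould: open round cup, 34 mm outside diameter, 50 mm high, wall 5 mm, standing upright, about 0.22 kg. This point: on its axis, half-way up (25 mm above its underside); z up.
- paddle_tray: Fixed tray, black foam on bare metal. 267 x 94 mm; floor 4 mm, foam top 18 mm above table. Origin: centre of underside, x lengthwise. paddle-shaped cut-out: centre at x +39.5 mm, tool's listed point goes there, its x along tray x, head to +x; play 7 mm sideways, 8 endways. Foam is cut away across the whole width within 25 mm of that centre, for fingers. Square bay 74 x 74 mm centred at x -90.5, floor 4 mm high.
- jacks_tray: Fixed tray, black foam on bare metal. 267 x 94 mm; floor 4 mm, foam top 18 mm above table. Origin: centre of underside, x lengthwise. jacks-shaped cut-out: centre at x +39.5 mm, tool's listed point goes there, its x along tray x, tips to +x; play 8 mm all round. Foam is cut away across the whole width within 25 mm of that centre, for fingers. Square bay 74 x 74 mm centred at x -90.5, floor 4 mm high.
There are look-alikes about, which are no part of the job. What is shaped like the part that bears wide_mould_mid but red is not meant.

How it is judged:
At the end, for the whole second after the job is handed in: Paddle and jacks each flat on the floor of their cut-out (point within 12 mm of its centre along and across, tilt under 0.07 rad, height within 4 mm); narrow mould upright on the floor of the paddle tray's bay, wide mould in the other tray's (within 24 mm); all at rest (20 mm/s) (x of paddle_grip in the frame of paddle_tray between 0.0275 and 0.0515 m and y of paddle_grip in the frame of paddle_tray between -0.012 and 0.012 m and z of paddle_grip in the frame of paddle_tray between 0.009 and 0.0165 m and angle between each of paddle_grip, jacks_grip, wide_mould_mid, narrow_mould_mid's own z axis and vertical below 0.07 rad and angle between the x axis of paddle_grip and the x axis of paddle_tray, either way round below 0.3 rad and x of jacks_grip in the frame of jacks_tray between 0.0275 and 0.0515 m and y of jacks_grip in the frame of jacks_tray between -0.012 and 0.012 m and z of jacks_grip in the frame of jacks_tray between 0.009 and 0.0165 m and angle between the x axis of jacks_grip and the x axis of jacks_tray, either way round below 0.3 rad and x of wide_mould_mid in the frame of jacks_tray between -0.1145 and -0.0665 m and y of wide_mould_mid in the frame of jacks_tray between -0.024 and 0.024 m and z of wide_mould_mid in the frame of jacks_tray between 0.025 and 0.033 m and x of narrow_mould_mid in the frame of paddle_tray between -0.1145 and -0.0665 m and y of narrow_mould_mid in the frame of paddle_tray between -0.024 and 0.024 m and z of narrow_mould_mid in the frame of paddle_tray between 0.025 and 0.033 m and linear speed of each of paddle, jacks, wide_mould, narrow_mould below 0.02 m/s); the robot touches nothing.
It also fails if it takes over 102 s, if anything falls off the work surface, if the arm or the gripper's body presses on something with over 40 N, if the wrist force passes 120 N, or if a joint passes its speed limit or range.

ROBOT

A 7-joint arm with a two-finger parallel gripper is mounted at the origin on the work surface. World frame = base frame: x ahead of the robot, y to its left, z up, the work surface at z = 0. Lengths are in m, angles in rad, forces in N, time in s.
With the tool pointing down it reaches from about 0.4 to 0.9 m from the base axis. Payload 5.5 kg.
Tool frame: the origin (TCP) lies at the centre of the arm's flange, where the gripper is bolted on; the fingertips stand 173 mm ahead of it and the grasp point (between the pads) lies 155 mm ahead of it; z points along the fingers, x is the direction in which the jaws open and shut, and the axes are right-handed (so a half turn about z gives the same grasp; the last joint's range is limited). The gripper opens to 85 mm and grips with 20 to 120 N. Pads are 22 mm wide; open, the fingers measure 114 mm over their backs; the gripper's body (76 mm by 85 mm) begins 54 mm behind the grasp point. The pads swing forward as they close: fully open they stand 13 mm farther back than shut.
Start: joints at [-0.893, 0.501, -0.427, 1.55, 0.221, 1.138, -0.21], TCP at [0.262, 0.595, 0.405] pointing down, gripper open.
Joint ranges: [-2.88, 2.88], [-0.31, 2.03], [-1.54, 1.56], [0.2, 2.42], [-1.41, 4.55], [0.19, 2.02], [-2.57, 2.57]. Speed limits (rad/s): [2.57, 2.57, 3.14, 3.14, 3.14, 3.14, 3.14].

INTERFACE

Orientations are given as a unit quaternion [x, y, z, w].
In Python, from rig import robot, command_gripper, kin, state, eyes, order gives the robot as it stands. Calls block until the motion is done:
- robot.move_ptp(position, orientation): joint-space move of the TCP to a pose.
- robot.move_linear(position, rotation=None, velocity=0.15, force_limit=None): straight line of the TCP; rotation=None keeps the orientation; velocity is the mean speed in m/s. With force_limit (N) it stops when the force on the tool has changed by that much, and returns True; else False.
- robot.move_joints(angles): joint-space move.
- command_gripper(opening, squeeze=None): opening from 0.0 (shut) to 1.0 (fully open); squeeze is the grip in N (None keeps the last); returns when the fingers have stopped.
- robot.dwell(seconds).
- kin.ik(position, orientation): joint angles nearest the present ones, or None.
- state(): the state.
- eyes.capture(name): name is "scene" or "side" or "wrist"; returns the picture (384x512x3 uint8, red, green, blue); there is no depth.
- eyes.calibration(name): a dict with "K" (3x3 intrinsics, pixels), "dist" ([k1, k2, p1, p2, k3] as OpenCV has them; the pictures are not rectified), "R" (3x3) and "t" (3): a world point X has camera coordinates R X + t; the wrist camera has in their place "T_tool_cam" (4x4, takes a point from camera to tool coordinates, whose origin is the TCP and whose axes are the tool frame's). Camera axes: x right, y down, z forward; pixel columns grow to the right and rows downward; lengths in m; the calibration is good to about 2 mm. A picture is of the moment at which its call begins: read the wrist's pose just before it. calibration takes no time and is no camera call.
A pose or a line that the arm cannot do raises robot.PlanningError and nothing moves.
- order.finish_job(): hands the job in, once; it reports no verdict.
The state is a dict: "t": time; "qpos": joint angles; "qd": joint speeds; "effort": joint torques, N m; "eef_pos": TCP position; "eef_rot": TCP orientation; "force": force on the tool from outside, world axes, zero at the start; "torque": the same for the moment, N m; "width": opening from 0.0 (shut) to 1.0 (fully open).
Only numpy, scipy, OpenCV 4.12 (cv2) and the standard library are available. Lean on these libraries where they do the work, as an engineer would, in place of code of your own. Each camera call takes 0.05 s, during which the arm holds its last target.

## Working session

There is one attempt and no reset: what is moved stays moved. The work goes in short steps, each a Python script; the robot and the scene stay as the last script left them, time stands still between calls to the robot, and variables do not carry over. Pictures are saved under pics/ and viewed, and the job is handed in when it is done.

```bash
ls; mkdir -p pics
cat > snap.py <<'E'
import cv2
from rig import eyes
def snap(n,f):
    im=eyes.capture(n); cv2.imwrite('pics/'+f+'.png',cv2.cvtColor(im,cv2.COLOR_RGB2BGR)); return im
E
python3 - <<'E'
from snap import *
from rig import state
import numpy as np
np.set_printoptions(precision=4,suppress=True)
a=snap('scene','s1');b=snap('side','d1');c=snap('wrist','w1')
for n in('scene','side','wrist'):print(n,eyes.calibration(n))
s=state();print(s)
E
```

```text
pics
scene {'K': array([[413.1533,   0.    , 249.9501],
       [  0.    , 413.1533, 186.0931],
       [  0.    ,   0.    ,   1.    ]]), 'dist': array([0.0194, 0.    , 0.    , 0.    , 0.    ]), 'R': array([[ 0.6092,  0.7928,  0.0151],
       [ 0.6011, -0.4494, -0.6608],
       [-0.5172,  0.4116, -0.7504]]), 't': array([-0.3302, -0.2961,  1.2461])}
side {'K': array([[390.1945,   0.    , 256.287 ],
       [  0.    , 390.1945, 192.9365],
       [  0.    ,   0.    ,   1.    ]]), 'dist': array([-0.1097,  0.    ,  0.    ,  0.    ,  0.    ]), 'R': array([[ 0.9966, -0.0824, -0.0032],
       [-0.0467, -0.5324, -0.8452],
       [ 0.0679,  0.8425, -0.5345]]), 't': array([-0.5546,  0.0726,  0.9766])}
wrist {'K': array([[269.4711,   0.    , 252.1436],
       [  0.    , 269.4711, 190.1026],
       [  0.    ,   0.    ,   1.    ]]), 'dist': array([-0.0104,  0.    ,  0.    ,  0.    ,  0.    ]), 'T_tool_cam': array([[ 1.    ,  0.001 , -0.0008, -0.0003],
       [-0.0008,  0.9591,  0.2832, -0.0716],
       [ 0.001 , -0.2832,  0.9591,  0.0315],
       [ 0.    ,  0.    ,  0.    ,  1.    ]])}
{'t': 0.15, 'qpos': array([-0.8928,  0.5017, -0.4268,  1.5512,  0.2208,  1.1383, -0.2103]), 'qd': array([ 0.0002, -0.0022, -0.0006, -0.004 , -0.0018,  0.0014, -0.0009]), 'effort': array([ -0.0061, -57.004 ,  -5.8249, -28.1289,   0.0107,   0.0078,
        -0.    ]), 'eef_pos': array([0.2619, 0.5946, 0.4039]), 'eef_rot': array([ 0.8375,  0.5464, -0.0007,  0.0004]), 'force': array([-0.0374,  0.2257,  0.9401]), 'torque': array([-0.0199, -0.0214, -0.0481]), 'width': 1.0007336376969211}
```

View pics/s1.png

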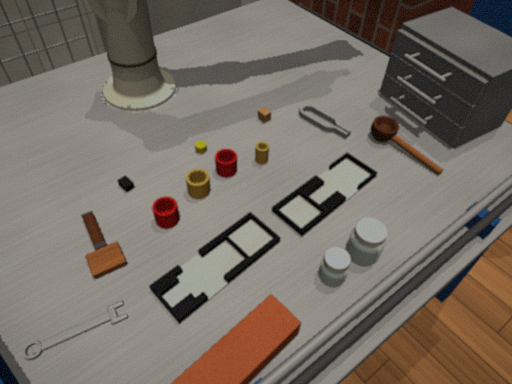

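View pics/d1.png

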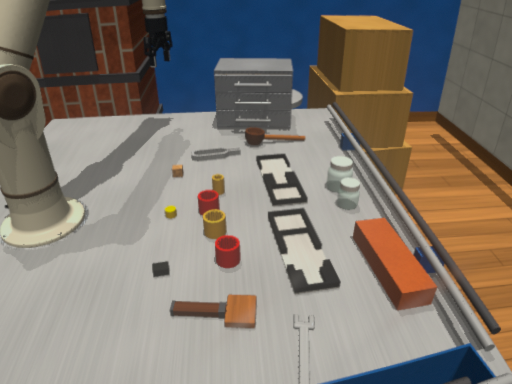

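View pics/w1.png

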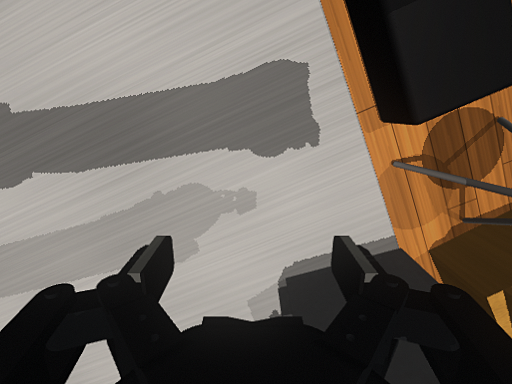

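Run:
```python
import cv2,numpy as np
a=cv2.imread('pics/s1.png');b=cv2.imread('pics/d1.png')
x=cv2.resize(a[130:330,70:390],(800,500),interpolation=cv2.INTER_CUBIC)
y=cv2.resize(b[140:300,150:350],(750,600),interpolation=cv2.INTER_CUBIC)
cv2.imwrite('pics/s1c.png',x);cv2.imwrite('pics/d1c.png',y)
```

```text
(no output)
```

View pics/s1c.png

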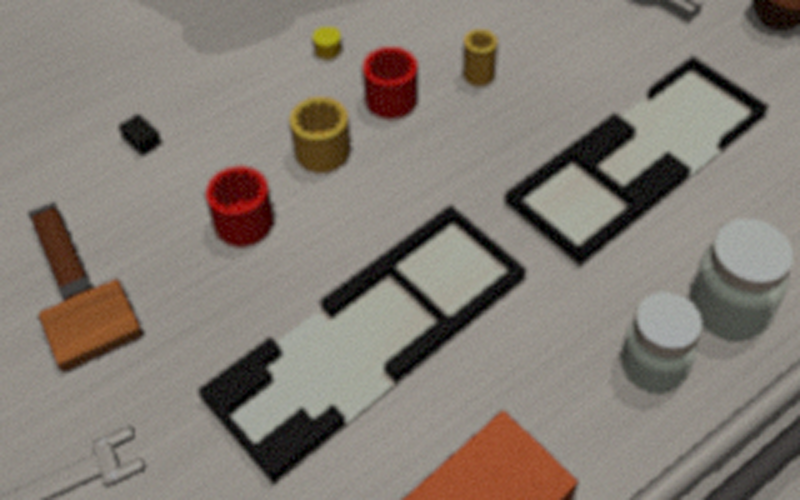

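View pics/d1c.png

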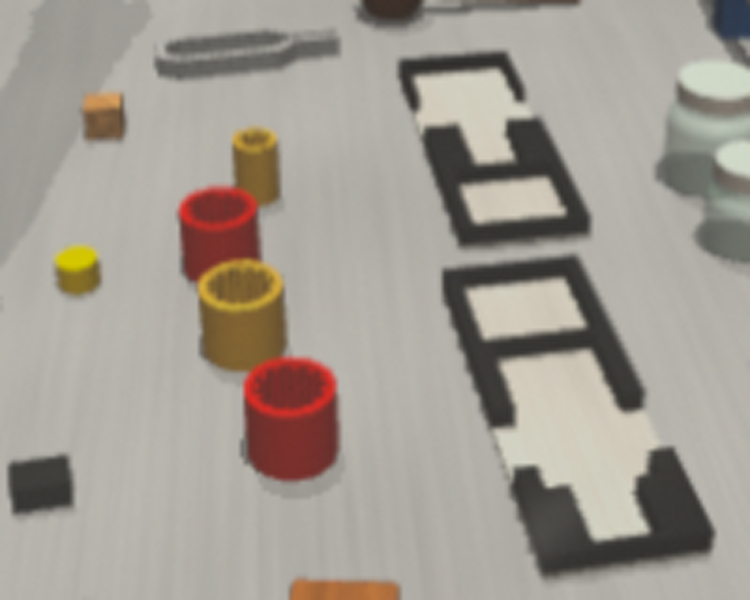

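```bash
cat > geo.py <<'E'
import cv2,numpy as np
from scipy.spatial.transform import Rotation as Ro
from rig import eyes
np.set_printoptions(precision=4,suppress=True)
def cam(name,st=None):
    c=eyes.calibration(name); K,d=np.array(c['K']),np.array(c['dist'])
    if name=='wrist':
        T=np.array(c['T_tool_cam']); Rt=Ro.from_quat(st['eef_rot']).as_matrix()
        Rwc=Rt@T[:3,:3]; p=np.array(st['eef_pos'])+Rt@T[:3,3]
        return K,d,Rwc.T,-Rwc.T@p
    return K,d,np.array(c['R']),np.array(c['t'])
def rays(C,px):
    K,d,R,t=C
    n=cv2.undistortPoints(np.array(px,float).reshape(-1,1,2),K,d).reshape(-1,2)
    D=np.c_[n,np.ones(len(n))]@R; D/=np.linalg.norm(D,axis=1)[:,None]
    return -R.T@t,D
def plane(C,px,z):
    o,D=rays(C,px); return o+D*((z-o[2])/D[:,2])[:,None]
def tri(C1,p1,C2,p2):
    o1,D1=rays(C1,p1);o2,D2=rays(C2,p2);out=[]
    for a,b in zip(D1,D2):
        A=np.c_[a,-b];s=np.linalg.lstsq(A,o2-o1,rcond=None)[0]
        q1,q2=o1+a*s[0],o2+b*s[1];out.append(np.r_[(q1+q2)/2,np.linalg.norm(q1-q2)])
    return np.array(out)
def proj(C,X):
    K,d,R,t=C
    return cv2.projectPoints(np.array(X,float).reshape(-1,1,3),cv2.Rodrigues(R)[0],t,K,d)[0].reshape(-1,2)
E
python3 - <<'E'
from geo import *
S=cam('scene');D=cam('side')
f=lambda p:(70+p[0]*.4,130+p[1]*.4)
g=lambda p:(150+p[0]/3.75,140+p[1]/3.75)
P={'jt_far_l':((450,208),(577,258)),'jt_a':((522,270),(445,270)),'jt_b':((275,480),(545,575)),'jt_c':((202,392),(712,535)),
'pt_a':((692,60),(400,62)),'pt_b':((765,107),(508,55)),'pt_c':((582,262),(588,230)),'pt_d':((508,197),(460,243)),
'wide_top':((321,118),(242,280)),'narrow_top':((480,42),(256,138)),'padh':None}
for k,v in P.items():
    if v: print(k,tri(S,[f(v[0])],D,[g(v[1])])[0],plane(S,[f(v[0])],.018)[0],plane(D,[g(v[1])],.018)[0])
print(plane(S,[(103,260),(92,215)],.018)); print(plane(S,[(325,121),(303,110),(348,134)],.018))
E
```

```text
jt_far_l [ 0.6463 -0.0847  0.0815  0.0464] [ 0.5865 -0.0344  0.018 ] [ 0.6756 -0.0273  0.018 ]
jt_a [ 0.6138  0.031  -0.0535  0.0575] [ 0.6752 -0.0259  0.018 ] [ 0.585  -0.0335  0.018 ]
jt_b [ 0.6431 -0.2564 -0.0694  0.058 ] [ 0.7069 -0.2866  0.018 ] [ 0.6066 -0.3098  0.018 ]
jt_c [ 0.6671 -0.32    0.0769  0.0491] [ 0.6131 -0.2948  0.018 ] [ 0.7    -0.2901  0.018 ]
pt_a [0.5812 0.2796 0.0145 0.001 ] [0.5838 0.2759 0.018 ] [0.5804 0.2737 0.018 ]
pt_b [0.673  0.2838 0.0171 0.0037] [0.6718 0.285  0.018 ] [0.6734 0.2788 0.018 ]
pt_c [0.6942 0.0272 0.0043 0.0014] [0.6997 0.0202 0.018 ] [0.6896 0.0059 0.018 ]
pt_d [0.6008 0.0215 0.0033 0.0031] [0.6078 0.0147 0.018 ] [ 0.5987 -0.0023  0.018 ]
wide_top [ 0.4525 -0.0802  0.0502  0.0019] [ 0.4271 -0.0669  0.018 ] [ 0.4495 -0.0333  0.018 ]
narrow_top [0.4608 0.0986 0.0501 0.0007] [0.4352 0.1206 0.018 ] [0.4589 0.1552 0.018 ]
[[ 0.5031 -0.3423  0.018 ]
 [ 0.383  -0.3135  0.018 ]]
[[0.458  0.3225 0.018 ]
 [0.3867 0.3065 0.018 ]
 [0.5327 0.334  0.018 ]]
```

```bash
cat > h.py <<'E'
from geo import *
from snap import snap
from rig import robot,command_gripper,kin,state,order
def q(ax,ay):  # tool down, tool x along (ax,ay)
    x=np.array([ax,ay,0.])/np.hypot(ax,ay); z=np.array([0,0,-1.]); return Ro.from_matrix(np.c_[x,np.cross(z,x),z]).as_quat()
E
python3 - <<'E'
from h import *
for y in(.25,.08,-.1,-.27):
  for o in((0,-1),(0,1),(1,0),(-1,0)):
    r=kin.ik([.55,y,.45],q(*o)); print(y,o,r)
E
```

```text
0.25 (0, -1) [-0.6186  0.3479  0.1899  1.6379 -0.0702  1.1625 -1.9827]
0.25 (0, 1) [-0.1705  0.3721 -0.3906  1.6214  0.1504  1.1779  0.976 ]
0.25 (1, 0) [-0.3612  0.3504 -0.1415  1.6284  0.0527  1.1665 -0.5149]
0.25 (-1, 0) [ 0.0562  0.4292 -0.7043  1.6136  0.2924  1.2071  2.4334]
0.08 (0, -1) [-0.3681  0.259   0.2106  1.7573 -0.0592  1.1315 -1.7099]
0.08 (0, 1) [ 0.0159  0.2688 -0.2511  1.744   0.0728  1.1378  1.3137]
0.08 (1, 0) [-0.1648  0.2585 -0.0335  1.7503  0.0095  1.133  -0.2012]
0.08 (-1, 0) [ 0.7393  0.5759 -1.2952  1.7229  0.5761  1.2937  2.4594]
-0.1 (0, -1) [-0.101   0.2677  0.2814  1.7516 -0.0812  1.1336 -1.3655]
-0.1 (0, 1) [ 0.1104  0.2633  0.0258  1.7443 -0.0074  1.1341  1.7092]
-0.1 (1, 0) [ 0.0007  0.2637  0.158   1.7481 -0.0453  1.1333  0.1726]
-0.1 (-1, 0) [-0.8144  0.6121  1.3635  1.7711 -0.6255  1.2883 -2.438 ]
-0.27 (0, -1) [ 0.0398  0.3898  0.4931  1.6242 -0.1961  1.177  -0.9936]
-0.27 (0, 1) [ 0.1848  0.3696  0.2979  1.6191 -0.1154  1.1702  2.0797]
-0.27 (1, 0) [ 0.0963  0.3803  0.4163  1.6223 -0.1635  1.1736  0.5495]
-0.27 (-1, 0) [-0.4342  0.744   1.3577  1.6381 -0.7403  1.3772 -2.117 ]
```

Run:
```python
from h import *
import pickle
st=[]
for i,y in enumerate((.25,.08,-.1,-.27)):
    robot.move_ptp([.55,y,.45],q(0,-1)); robot.dwell(.15); s=state(); snap('wrist',f'v{i}'); st.append(dict(eef_pos=s['eef_pos'],eef_rot=s['eef_rot'])); print(s['t'],s['eef_pos'])
pickle.dump(st,open('st.pkl','wb'))
a=[cv2.imread(f'pics/v{i}.png') for i in range(4)]
cv2.imwrite('pics/m.png',cv2.resize(np.vstack([np.hstack(a[:2]),np.hstack(a[2:])]),(800,600),interpolation=cv2.INTER_AREA))
```

```text
1.9583 [0.5495 0.2512 0.4497]
2.875 [0.55   0.082  0.4499]
3.825 [ 0.5505 -0.0977  0.4498]
4.7417 [ 0.5508 -0.2679  0.4499]
```

View pics/m.png

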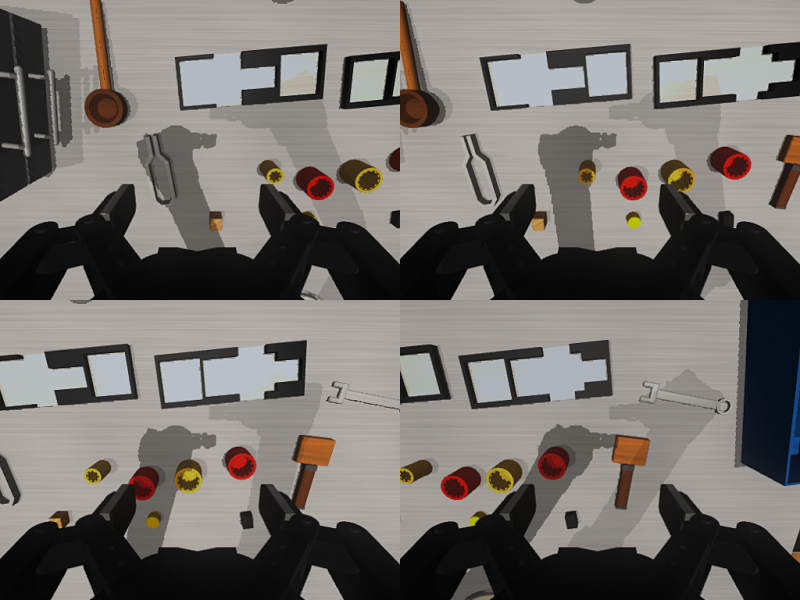

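```bash
cat > tray.py <<'E'
from geo import *
import pickle
st=pickle.load(open('st.pkl','rb'))
def ordc(b): # order corners by angle about centre
    c=b.mean(0); return b[np.argsort(np.arctan2(b[:,1]-c[1],b[:,0]-c[0]))]
if __name__=='__main__':
  for nm,vs,cen in(('pad',(0,1),(.64,.14,.018)),('jck',(2,3),(.645,-.16,.018))):
    pcs=[]
    for v in vs:
        im=cv2.imread(f'pics/v{v}.png');C=cam('wrist',st[v])
        m=((im.max(2)<62)).astype(np.uint8)
        n,l,s,_=cv2.connectedComponentsWithStats(m)
        # comps whose projected centroid lies within 0.16 of expected
        M=np.zeros_like(m)
        for i in range(1,n):
            if s[i,4]<60: continue
            ys,xs=np.nonzero(l==i);P=plane(C,np.c_[xs,ys],.018)[:,:2]
            if (abs(P[:,0]-cen[0])<.085).all() and (abs(P[:,1]-cen[1])<.17).all(): M[l==i]=1
        ct=np.vstack(cv2.findContours(M,cv2.RETR_EXTERNAL,cv2.CHAIN_APPROX_NONE)[0]).reshape(-1,2)
        P=plane(C,ct,.018)[:,:2]
        r=cv2.minAreaRect((P*1000).astype(np.float32));b=ordc(cv2.boxPoints(r)/1000)
        print(nm,v,r); pcs.append((C,proj(C,np.c_[b,np.full(4,.018)])))
        o=im.copy();o[M>0]=(0,0,255)
        for p in pcs[-1][1]: cv2.circle(o,tuple(int(t) for t in p),2,(0,255,0),-1)
        cv2.imwrite(f'pics/t_{v}.png',o)
    print(tri(*pcs[0],*pcs[1]))
  a=[cv2.imread(f'pics/t_{i}.png')[:200] for i in range(4)]
  cv2.imwrite('pics/t.png',cv2.resize(np.vstack([np.hstack(a[:2]),np.hstack(a[2:])]),(800,312)))
E
python3 tray.py
```

```text
pad 0 ((636.194580078125, 153.6972198486328), (93.3778076171875, 266.22296142578125), 4.720610618591309)
pad 1 ((635.9392700195312, 153.84625244140625), (93.2387466430664, 265.20013427734375), 4.901739597320557)
[[0.6008 0.018  0.0193 0.0002]
 [0.6933 0.026  0.02   0.    ]
 [0.6715 0.2902 0.0175 0.0007]
 [0.5783 0.2826 0.0167 0.0005]]
jck 2 ((641.59912109375, -158.9770050048828), (93.0970458984375, 265.6046447753906), 5.5500664710998535)
jck 3 ((641.2332763671875, -158.9198455810547), (93.59894561767578, 265.284912109375), 5.657064437866211)
[[ 0.6079 -0.2955  0.0183  0.0004]
 [ 0.7007 -0.2863  0.0188  0.0001]
 [ 0.6749 -0.0223  0.018   0.0004]
 [ 0.5819 -0.0312  0.0174  0.0008]]
```

Run:
```python
import cv2,numpy as np
a=cv2.imread('pics/v0.png')[140:290,130:370]; b=cv2.imread('pics/v2.png')[150:300,200:440];
cv2.imwrite('pics/c1.png',np.vstack([cv2.resize(x,(480,300),interpolation=cv2.INTER_CUBIC) for x in(a,b)]))
```

```text
(no output)
```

View pics/c1.png

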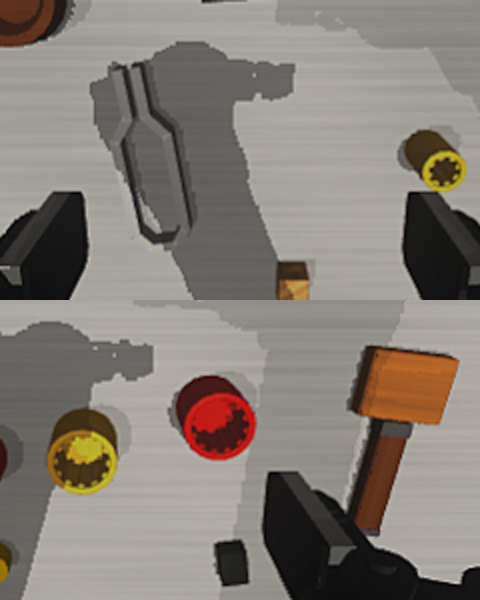

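```bash
ls pics
```

```text
c1.png
d1.png
d1c.png
m.png
s1.png
s1c.png
t.png
t_0.png
t_1.png
t_2.png
t_3.png
v0.png
v1.png
v2.png
v3.png
w1.png
```

View pics/t.png

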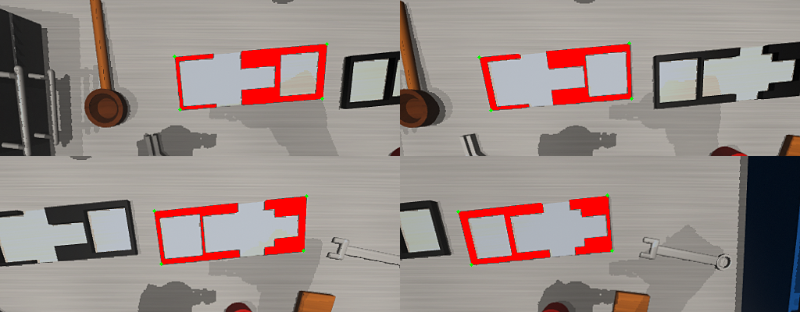

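Run:
```python
from h import *
import pickle
V=[('jtB',(.71,-.16,.42),1),('paB',(.50,-.29,.40),1),('paA',(.36,-.37,.40),-1),('jaA',(.39,.36,.40),-1),('jaB',(.53,.28,.40),1),('ptB',(.71,.154,.42),1)]
for n,p,s in V: print(n,kin.ik(p,q(0,s)) is not None)
st={}
for n,p,s in V:
    robot.move_ptp(p,q(0,s)); robot.dwell(.15); x=state(); snap('wrist',n); st[n]=dict(eef_pos=x['eef_pos'],eef_rot=x['eef_rot'])
print(x['t'])
pickle.dump(st,open('st2.pkl','wb'))
a=[cv2.imread(f'pics/{v[0]}.png') for v in V]
cv2.imwrite('pics/m2.png',cv2.resize(np.vstack([np.hstack(a[:3]),np.hstack(a[3:])]),(800,400),interpolation=cv2.INTER_AREA))
```

```text
jtB True
paB True
paA True
jaA True
jaB True
ptB True
17.5167
```

View pics/m2.png

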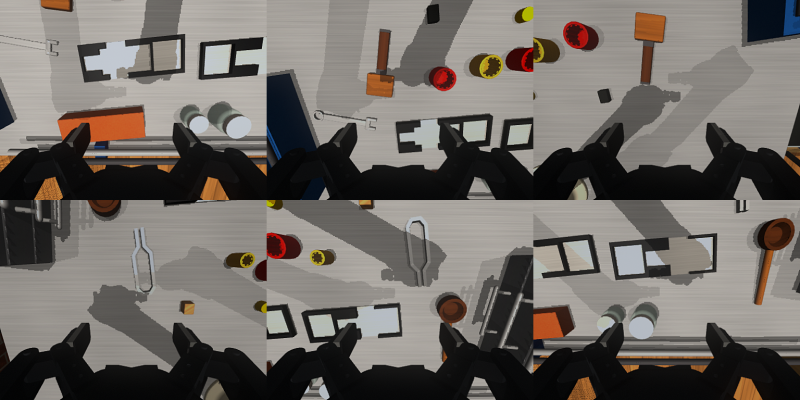

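```bash
cat > meas.py <<'E'
from geo import *
import pickle
from tray import ordc
st=pickle.load(open('st2.pkl','rb'))
def comp(m,C,cen,r=.06):
    n,l,s,_=cv2.connectedComponentsWithStats(m,connectivity=8); M=np.zeros_like(m)
    for i in range(1,n):
        if s[i,4]<30: continue
        ys,xs=np.nonzero(l==i); P=plane(C,np.c_[xs,ys],.018)[:,:2]
        if (np.linalg.norm(P-cen,axis=1)<r).all(): M[l==i]=1
    return M
def rect(M,C,z=.018):
    ct=np.vstack(cv2.findContours(M,cv2.RETR_EXTERNAL,cv2.CHAIN_APPROX_NONE)[0]).reshape(-1,2)
    P=plane(C,ct,z)[:,:2]; r=cv2.minAreaRect((P*1000).astype(np.float32)); return r,ordc(cv2.boxPoints(r)/1000)
if __name__=='__main__':
  outs=[]
  for nm,vs,cen in(('pa',('paA','paB'),(.43,-.33)),('ja',('jaA','jaB'),(.46,.32))):
    pcs=[]
    for v in vs:
        im=cv2.imread(f'pics/{v}.png');C=cam('wrist',st[v])
        hsv=cv2.cvtColor(im,cv2.COLOR_BGR2HSV).astype(int)
        if nm=='pa': m=((hsv[...,1]>95)&(hsv[...,0]<25))
        else:
            f=im.astype(int); m=(f[...,0]-f[...,2]>3)|(im.max(2)<55)  # bluish steel or its dark sides
        m=cv2.morphologyEx(m.astype(np.uint8),cv2.MORPH_CLOSE,np.ones((3,3)))
        M=comp(m,C,np.array(cen),.11)
        r,b=rect(M,C); print(v,r); pcs.append((C,proj(C,np.c_[b,np.full(4,.018)])))
        o=im.copy();cv2.drawContours(o,cv2.findContours(M,cv2.RETR_EXTERNAL,cv2.CHAIN_APPROX_NONE)[0],-1,(0,0,255),1)
        c=proj(C,[[*cen,.018]])[0].astype(int); c[0]=np.clip(c[0],80,430);c[1]=np.clip(c[1],75,300); outs.append(cv2.resize(o[c[1]-75:c[1]+75,c[0]-80:c[0]+80],(400,375)))
    print(tri(*pcs[0],*pcs[1]))
  cv2.imwrite('pics/o.png',cv2.resize(np.vstack([np.hstack(outs[:2]),np.hstack(outs[2:])]),(640,600)))
E
python3 meas.py
python3 - <<'E'
from meas import *
for nm,v,cen in(('pt','ptB',(.636,.154)),('jt','jtB',(.641,-.159))):
    im=cv2.imread(f'pics/{v}.png');C=cam('wrist',st[v])
    M=comp((im.max(2)<62).astype(np.uint8),C,np.array(cen),.16); print(v,rect(M,C)[0])
E
```

```text
paA ((449.4406433105469, -328.8699951171875), (67.00150299072266, 152.86598205566406), 83.0890121459961)
paB ((449.83209228515625, -329.58428955078125), (66.94442749023438, 152.48822021484375), 83.302734375)
[[ 0.3706 -0.3531  0.0225  0.0006]
 [ 0.521  -0.3713  0.0197  0.0003]
 [ 0.5289 -0.3051  0.0199  0.0001]
 [ 0.3785 -0.2875  0.0225  0.0004]]
jaA ((450.95391845703125, 332.17864990234375), (155.25064086914062, 50.335147857666016), 8.454222679138184)
jaB ((447.2734375, 329.759033203125), (155.84335327148438, 50.71131896972656), 9.557496070861816)
[[ 0.3718  0.2924 -0.0006  0.0031]
 [ 0.5308  0.3182  0.0134  0.003 ]
 [ 0.5225  0.3686  0.0149  0.0041]
 [ 0.3636  0.3449  0.      0.0041]]
ptB ((636.0465698242188, 153.5425262451172), (93.58422088623047, 265.6492004394531), 4.876913070678711)
jtB ((641.2470703125, -159.08741760253906), (93.42499542236328, 265.2891845703125), 5.613345146179199)
```

View pics/o.png

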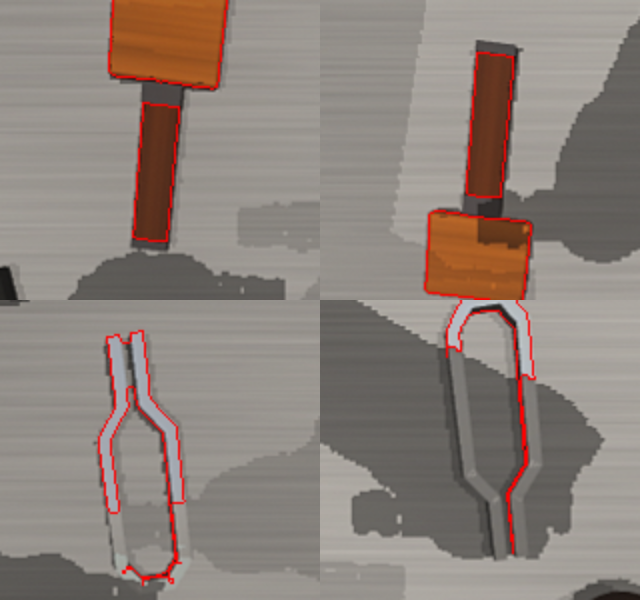

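Run:
```python
from meas import *
o=[]
for v in('jaA','jaB'):
    im=cv2.imread(f'pics/{v}.png');C=cam('wrist',st[v]);c=proj(C,[[.449,.331,.018]])[0].astype(int);x0,y0=c[0]-50,max(c[1]-75,0);print(v,x0,y0)
    o.append(cv2.resize(im[y0:y0+150,x0:x0+100],(400,600),interpolation=cv2.INTER_CUBIC))
cv2.imwrite('pics/jz.png',np.hstack(o))
```

```text
jaA 225 46
jaB 243 28
```

View pics/jz.png

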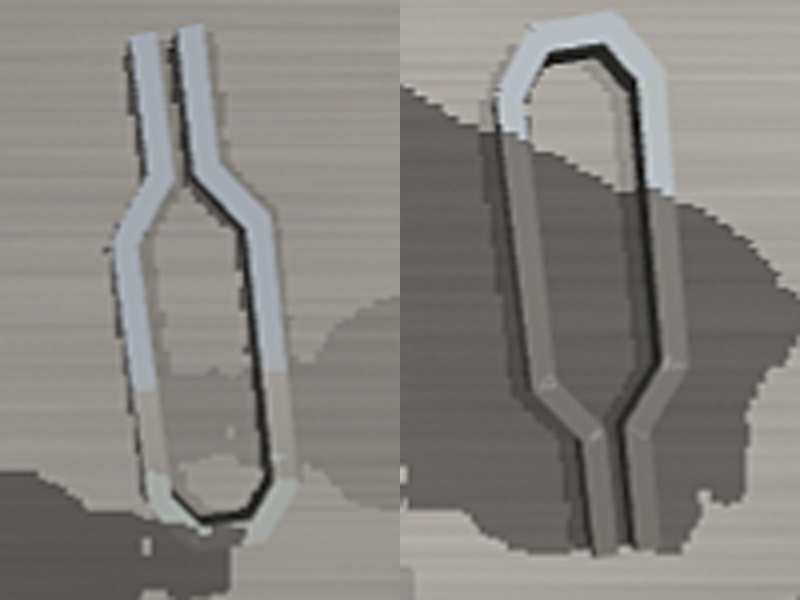

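Run:
```python
from meas import *
A=np.array([(130,38),(203,28),(115,240),(270,212),(148,490),(298,482)])/4+[225,46]
B=np.array([(257,548),(194,555),(288,362),(132,385),(265,75),(98,98)])/4+[243,28]
CA,CB=cam('wrist',st['jaA']),cam('wrist',st['jaB'])
t=tri(CA,A,CB,B);print(t)
pa,pb=plane(CA,A,.018),plane(CB,B,.018);print((pa-pb)[:,:2]);m=((pa+pb)/2)[:,:2];print(m)
tip=m[:2].mean(0);sh=m[2:4].mean(0);bw=m[4:].mean(0)
print(tip,sh,bw,np.linalg.norm(m[2]-m[3]),np.linalg.norm(m[4]-m[5]))
d=tip-bw;print(np.degrees(np.arctan2(d[1],d[0])),np.linalg.norm(d)); d/=np.linalg.norm(d)
print(tip-.08*d, sh-.022*d, bw+.062*d)
# moulds: rim centres
for v,cl in(('jaA',None),('jaB',None),('paB',None),('paA',None)):
    im=cv2.imread(f'pics/{v}.png');C=cam('wrist',st[v]);h=cv2.cvtColor(im,cv2.COLOR_BGR2HSV).astype(int)
    for n,m in(('brass',(h[...,0]>18)&(h[...,0]<33)&(h[...,1]>110)),('red',((h[...,0]<6)|(h[...,0]>174))&(h[...,1]>180))):
        m=cv2.morphologyEx(m.astype(np.uint8),cv2.MORPH_CLOSE,np.ones((3,3)))
        for c in cv2.findContours(m,cv2.RETR_EXTERNAL,cv2.CHAIN_APPROX_NONE)[0]:
            if cv2.contourArea(c)>100:
                x,y,w,hh=cv2.boundingRect(c);print(v,n,(x,y,w,hh),plane(C,[(x+w/2,y+hh/2)],.03)[0])
```

```text
[[0.5271 0.3534 0.012  0.0017]
 [0.529  0.3318 0.0157 0.0013]
 [0.4676 0.358  0.02   0.0006]
 [0.4755 0.3098 0.015  0.0017]
 [0.3866 0.3469 0.015  0.0031]
 [0.3917 0.2974 0.018  0.0005]]
[[-0.0016  0.0014]
 [-0.0013  0.0006]
 [ 0.0006 -0.0005]
 [ 0.0017  0.0006]
 [ 0.0031  0.0006]
 [-0.0005  0.    ]]
[[0.526  0.3529]
 [0.5285 0.3317]
 [0.4677 0.3582]
 [0.4754 0.3098]
 [0.3873 0.3467]
 [0.3917 0.2974]]
[0.5273 0.3423] [0.4715 0.334 ] [0.3895 0.322 ] 0.048978887721724304 0.04946427127660938
8.368011534283903 0.13925954846869293
[0.4481 0.3307] [0.4498 0.3308] [0.4508 0.3311]
jaA brass (489, 193, 23, 24) [0.3415 0.0266 0.03  ]
jaA brass (434, 101, 56, 30) [0.4566 0.1042 0.03  ]
jaA red (490, 115, 22, 40) [0.4339 0.0501 0.03  ]
jaB brass (83, 96, 32, 30) [0.4583 0.0939 0.03  ]
jaB brass (0, 0, 31, 19) [0.3499 0.0174 0.03  ]
jaB red (0, 63, 64, 50) [0.4318 0.0178 0.03  ]
paB brass (403, 105, 51, 47) [ 0.4503 -0.072   0.03  ]
paB brass (476, 12, 36, 33) [ 0.3398 -0.0179  0.03  ]
paB red (312, 128, 52, 46) [ 0.4787 -0.1813  0.03  ]
paB red (459, 91, 53, 47) [ 0.4331 -0.0049  0.03  ]
paA brass (0, 72, 24, 48) [ 0.4492 -0.0812  0.03  ]
paA red (58, 42, 67, 53) [ 0.4791 -0.1823  0.03  ]
```

```bash
python3 - <<'E'
from meas import *
import pickle
s1=pickle.load(open('st.pkl','rb'))
# by minEnclosingCircle of bright rim on z=.05 plane
for nm,c0,r in(('wide',(.4525,-.080),.027),('narrow',(.4608,.0986),.017)):
  res=[]
  for v in list(range(4))+['paB','jaB','jaA']:
    im=cv2.imread(f'pics/v{v}.png' if isinstance(v,int) else f'pics/{v}.png');C=cam('wrist',s1[v] if isinstance(v,int) else st[v])
    h=cv2.cvtColor(im,cv2.COLOR_BGR2HSV).astype(int)
    m=(h[...,0]>20)&(h[...,0]<33)&(h[...,1]>110)&(h[...,2]>150)
    ys,xs=np.nonzero(m)
    P=plane(C,np.c_[xs,ys],.05)[:,:2]; k=np.linalg.norm(P-c0,axis=1)<r+.012; 
    if k.sum()<20: continue
    P=P[k]; c,rr=cv2.minEnclosingCircle((P*1000).astype(np.float32)); print(nm,v,np.array(c)/1000,rr,k.sum())
    res.append((C,proj(C,[[c[0]/1000,c[1]/1000,.05]])))
  print([tri(*res[0],*x)[0] for x in res[1:]])
E
python3 - <<'E'
import cv2,numpy as np
a=cv2.imread('pics/v1.png')[170:300,200:480];b=cv2.imread('pics/v2.png')[170:300,80:360]
cv2.imwrite('pics/mz.png',np.vstack([cv2.resize(x,(640,297),interpolation=cv2.INTER_CUBIC) for x in (a,b)]))
E
```

```text
wide 0 [ 0.4503 -0.0781] 26.162559509277344 301
wide 1 [ 0.4505 -0.0787] 25.734416961669922 316
wide 2 [ 0.4492 -0.0805] 25.79071617126465 362
wide 3 [ 0.4494 -0.08  ] 26.26011085510254 416
wide paB [ 0.4491 -0.082 ] 26.26936912536621 808
[array([ 0.4496, -0.0795,  0.0484,  0.0002]), array([ 0.4486, -0.0804,  0.0476,  0.001 ]), array([ 0.4492, -0.0794,  0.0487,  0.0007]), array([ 0.4492, -0.0803,  0.0475,  0.0002])]
narrow 0 [0.4577 0.1038] 16.184612274169922 161
narrow 1 [0.459  0.0917] 9.746651649475098 38
narrow 2 [0.4576 0.1027] 16.24652862548828 178
narrow 3 [0.4576 0.102 ] 16.15508270263672 106
narrow jaB [0.4577 0.1022] 16.42805290222168 333
narrow jaA [0.4576 0.1043] 16.078977584838867 271
[array([0.4457, 0.0924, 0.0214, 0.0012]), array([0.4571, 0.1033, 0.0488, 0.0002]), array([0.4571, 0.1033, 0.0487, 0.0001]), array([0.4579, 0.1036, 0.0512, 0.0013]), array([0.4575, 0.1037, 0.0494, 0.0002])]
```

View pics/mz.png

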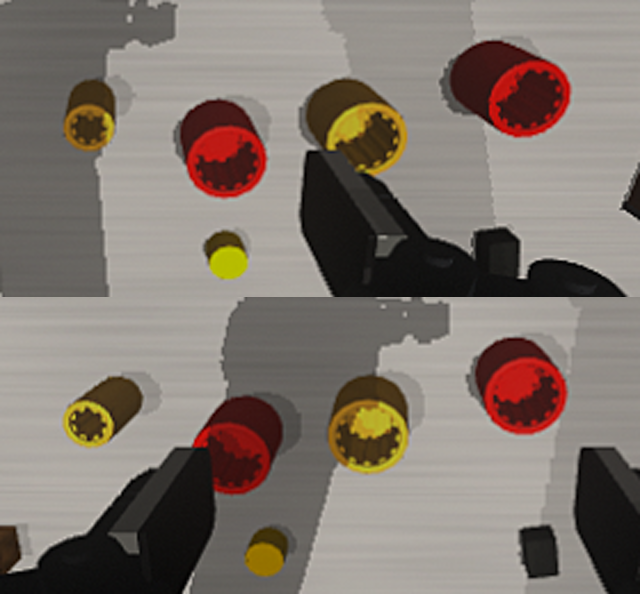

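```bash
cat >> h.py <<'E'
PT=np.array([.6361,.1537]);PX=np.array([-.0848,.9964]);JT=np.array([.6414,-.1590]);JX=np.array([.0976,-.9952])
def pos(): return np.array(state()['eef_pos'])
def fine(x,y,z,qq,tries=2):
    """cancel steady xy offset at height"""
    c=np.array([x,y,z],float)
    for _ in range(tries):
        robot.dwell(.15); e=np.array([x,y,z])-pos()
        if np.linalg.norm(e[:2])<.0006: break
        c=c+e; robot.move_linear(c,qq,velocity=.05)
    robot.dwell(.1); return c-np.array([x,y,z])   # command bias
def pick(x,y,z,jaw,N,zs=.30,pre=1.0):
    qq=q(*jaw); command_gripper(pre); robot.move_ptp([x,y,zs],qq); 
    b=fine(x,y,zs,qq); hit=robot.move_linear([x+b[0],y+b[1],z],qq,velocity=.15,force_limit=20)
    print('pick hit',hit,'at',pos()); command_gripper(0.0,N); robot.dwell(.1)
    print('width mm',state()['width']*85); robot.move_linear([x+b[0],y+b[1],zs],qq,velocity=.25)
    s=state(); print('t',s['t'],'width mm',s['width']*85,'F',s['force'])
def place(x,y,z,jaw,zs=.30,zmid=.22):
    qq=q(*jaw); robot.move_ptp([x,y,zs],qq); b=fine(x,y,zs,qq)
    robot.move_linear([x+b[0],y+b[1],zmid],qq,velocity=.2)
    hit=robot.move_linear([x+b[0],y+b[1],z],qq,velocity=.05,force_limit=12)
    robot.dwell(.15);print('place hit',hit,'at',pos(),'want',x,y,z,'F',state()['force']); 
def release(zs=.32):
    command_gripper(1.0); p=pos(); robot.move_linear([p[0],p[1],zs],None,velocity=.25); print('t',state()['t'])
E
python3 - <<'E'
from h import *
pick(.4576,.1033,.190,(1,0),50)
b=PT-.0905*PX; place(*b,.1935,(.9964,.0848))
release()
snap('wrist','n1');print(state()['eef_pos'])
E
```

```text
pick hit False at [0.4579 0.1036 0.1905]
width mm 33.02293020060532
t 22.2333 width mm 33.249693865797894 F [ 0.3251  0.4032 -3.0381]
place hit True at [0.6437 0.0633 0.1948] want 0.6437744 0.06352580000000001 0.1935 F [-1.5565  0.193   6.0724]
t 26.35
[0.6426 0.0626 0.319 ]
```

View pics/n1.png

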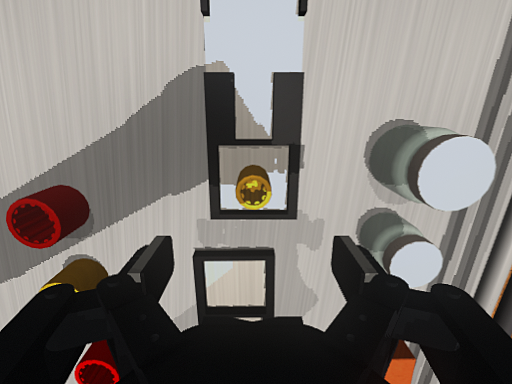

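The narrow mould stands upright in the paddle tray's bay, at px (254,187). Next I pick up the jacks.

Run:
```python
from h import *
pick(.4492,.3309,.175,(-.1455,.989),70)
b=JT+.0395*JX; place(*b,.1793,(.9952,.0976))
snap('wrist','j1');print(state()['t'])
```

```text
pick hit False at [0.4493 0.3315 0.1758]
width mm 48.24084656153416
t 30.9333 width mm 47.67383135436411 F [-0.7904 -0.3901 -3.1524]
place hit True at [ 0.6448 -0.1983  0.1803] want 0.6452551999999999 -0.1983104 0.1793 F [-1.6624  0.0889  5.004 ]
35.375
```

View pics/j1.png

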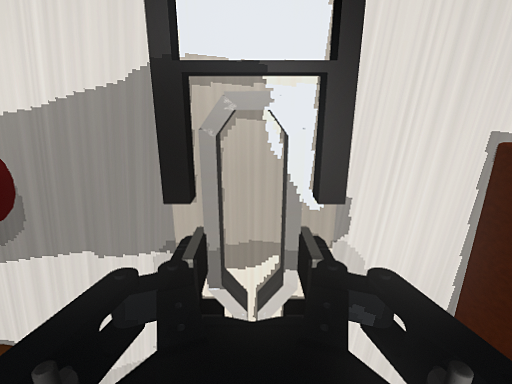

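The jacks' bow and shanks sit inside the foam cut-out. The grip height rose 4.5 mm from pick to place, which matches the 4 mm floor. I'm releasing them and going for the paddle.

Run:
```python
from h import *
release(); snap('wrist','j2')
pick(.4460,-.3288,.176,(-.119,-.993),45)
b=PT+.0395*PX; place(*b,.1803,(.9964,.0848))
snap('wrist','p1');print(state()['t'])
cv2.imwrite('pics/jp.png',np.hstack([cv2.resize(cv2.imread(f'pics/{n}.png'),(400,300)) for n in('j2','p1')]))
```

```text
t 36.55
pick hit False at [ 0.4465 -0.329   0.1767]
width mm 22.87261154606685
t 41.2167 width mm 22.763926028114756 F [-0.432   0.307  -2.8214]
place hit True at [0.6324 0.1927 0.1806] want 0.6327504 0.1930578 0.1803 F [-1.0866 -1.5596  4.6137]
45.6167
```

View pics/jp.png

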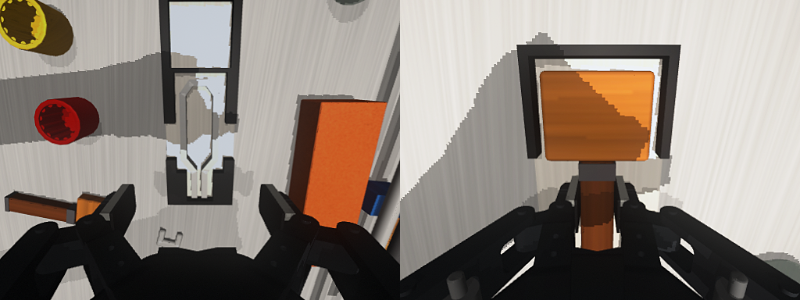

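The jacks are seated in their cut-out at left px (200,140). The paddle head is inside its cut-out at right px (597,115), and its grip height rose 3.9 mm, so it is on the floor. I'm releasing it and picking up the wide mould.

Run:
```python
from h import *
release()
pick(.4495,-.0797,.190,(1,0),55)
b=JT-.0905*JX; place(*b,.1935,(.9952,.0976))
release()
for n,p in(('e0',(.56,.15,.45)),('e1',(.56,-.15,.45))):
    robot.move_ptp(p,q(0,-1));robot.dwell(.2);s=state();print(s['t'],s['eef_pos'],s['eef_rot']);snap('wrist',n)
snap('scene','e2');snap('side','e3')
cv2.imwrite('pics/e.png',np.vstack([np.hstack([cv2.resize(cv2.imread(f'pics/{n}.png'),(400,300)) for n in k]) for k in(('e0','e1'),('e2','e3'))]))
```

```text
t 46.9583
pick hit False at [ 0.4498 -0.0796  0.1904]
width mm 51.62196722100605
t 51.3 width mm 51.79594720758789 F [-0.1097  0.4654 -3.223 ]
place hit True at [ 0.6326 -0.0689  0.1951] want 0.6325672 -0.0689344 0.1935 F [-1.6662  0.7524  5.8931]
t 55.2667
57.0333 [0.5602 0.1493 0.4495] [-0.7068  0.7074  0.0003 -0.0003]
58.4333 [ 0.5604 -0.148   0.4502] [ 0.7082 -0.706   0.     -0.0003]
```

View pics/e.png

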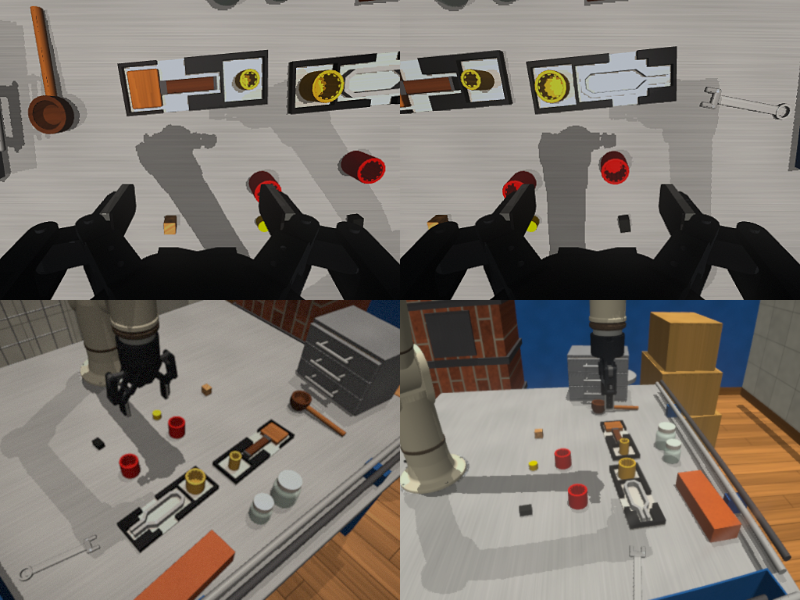

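All four are in place. I'll enlarge the trays and check the positions numerically before handing in.

Run:
```python
import cv2,numpy as np
a=cv2.imread('pics/e0.png')[50:160,140:360];b=cv2.imread('pics/e1.png')[50:160,150:370]
cv2.imwrite('pics/ez.png',np.vstack([cv2.resize(x,(600,300),interpolation=cv2.INTER_CUBIC) for x in(a,b)]))
from h import *
C=cam('wrist',dict(eef_pos=[.5602,.1493,.4495],eef_rot=[-.7068,.7074,.0003,-.0003]))
from meas import comp,rect
im=cv2.imread('pics/e0.png');h=cv2.cvtColor(im,cv2.COLOR_BGR2HSV).astype(int)
m=((h[...,1]>95)&(h[...,0]<18)).astype(np.uint8);M=comp(m,C,PT+.0395*PX,.11);r,_=rect(M,C,.022);print(r)
ax=np.radians(r[2]);u=PX
d=np.array([np.cos(ax),np.sin(ax)]);print('axis angles',r[2])
L=max(r[1])/1000; pc=np.array(r[0])/1000+(L/2-.08)*PX-PT; print('paddle in tray',pc@PX,pc@np.array([-PX[1],PX[0]]))
print('brass')
for nm,o,X,f,e in(('narrow',PT,PX,'e0',None),('wide',JT,JX,'e1',1)):
    CC=C if e is None else cam('wrist',dict(eef_pos=[.5604,-.148,.4502],eef_rot=[.7082,-.706,0,-.0003]))
    im=cv2.imread(f'pics/{f}.png');h=cv2.cvtColor(im,cv2.COLOR_BGR2HSV).astype(int)
    m=(h[...,0]>20)&(h[...,0]<33)&(h[...,1]>110)&(h[...,2]>150);ys,xs=np.nonzero(m);P=plane(CC,np.c_[xs,ys],.054)[:,:2]
    P=P[np.linalg.norm(P-(o-.0905*X),axis=1)<.04];c,rr=cv2.minEnclosingCircle((P*1000).astype(np.float32));c=np.array(c)/1000-o;print(nm,c@X,c@np.array([-X[1],X[0]]),rr)
```

```text
((631.7128295898438, 195.19131469726562), (66.85342407226562, 152.51779174804688), 5.224757671356201)
axis angles 5.224757671356201
paddle in tray 0.037972858924743676 0.0008529131103515822
brass
narrow -0.09202803342742918 0.00034843909301759854 16.2548885345459
wide -0.08913116290039064 -0.0003808727978515723 26.176618576049805
```

View pics/ez.png

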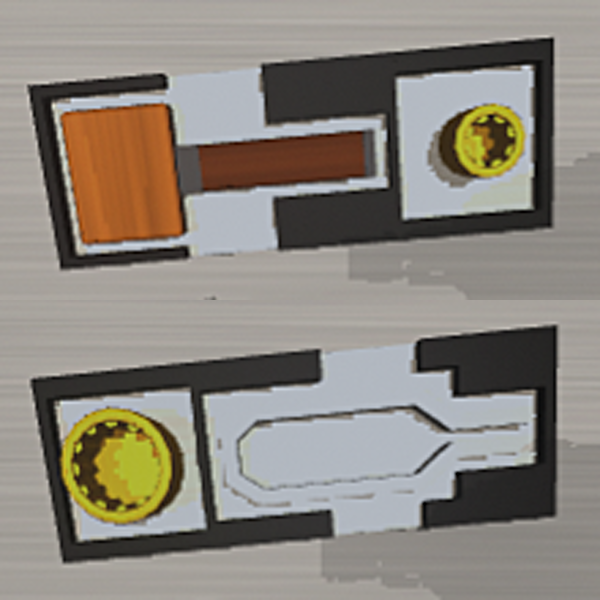

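The enlarged view shows the paddle at px (120,175) and the jacks at px (370,445) with clear gaps to the foam all round, and both moulds upright. Handing in.

```bash
python3 -c "
from rig import order,state
print(state()['t']);print(order.finish_job())"
```

```text
58.5833
the job is handed in; nothing more can be done
None
```

I made up both tool kits and handed the job in at 58.6 s; no verdict was reported. I picked and placed in the order narrow mould, jacks, paddle, wide mould, and left both red look-alikes alone.

| Part | Last measured position in its tray (x, y) | Target x |
|---|---|---|
| Paddle | +38.0 mm, +0.9 mm (under 1° off the tray's axis) | +39.5 mm |
| Narrow mould | −92.0 mm, +0.3 mm | −90.5 mm |
| Wide mould | −89.1 mm, −0.4 mm | −90.5 mm |
| Jacks | not measured after release | +39.5 mm |

- **Heights:** from pick to place the grip height rose 3.9 mm for the paddle, 4.5 mm for the jacks, and 4.3 and 4.7 mm for the narrow and wide moulds. That matches the 4 mm tray floor. I took no separate two-view height after release.
- **Jacks:** I checked the final position only by eye; the pictures show them inside the cut-out with a gap to the foam all round.
- **Checks that disagreed:**
  - The first jacks colour mask failed because of shadows, so I measured them from corner points in two views instead. Those points came out 12–20 mm high against the stated 18 mm.
  - The paddle mask read about 153 mm because it missed the grey end cap, so I measured from the head end.
  - I paired some corners of the jacks tray wrongly in the first fixed-camera estimate; the wrist views gave the right values.

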